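# Free the plaster plaque from the clamping jig and slide it onto the ware board

## Robot

A 6-joint arm with a two-finger parallel gripper is mounted at the origin on the work surface. World frame = base frame: x ahead of the robot, y to its left, z up, the work surface at z = 0. Lengths are in m, angles in rad, forces in N, time in s.
With the tool pointing down it reaches from about 0.375 to 0.9 m from the base axis. Payload 3.1 kg.
Tool frame: the origin (TCP) lies at the very end of the fingers, on their centre line; the grasp point (between the pads) lies 19 mm behind it (manip.hold_point_z is the distance from the TCP to the grasp point, in m); y points along the fingers, z is the direction in which the jaws open and shut, and the axes are right-handed (so a half turn about y gives the same grasp; the last joint's range is limited). The gripper opens to 85 mm and grips with 20 to 120 N. Pads are 22 mm wide; open, the fingers measure 114 mm over their backs; the gripper's body (76 mm by 85 mm) begins 54 mm behind the grasp point. The pads swing forward as they close: fully open they stand 13 mm farther back than shut.
Start: joints at [-1.399, 0.527, 1.433, -0, 1.181, -0.178], TCP at [0.214, -0.587, 0.231] pointing down, gripper open.
Joint ranges: [-3.08, 3.08], [-0.75, 2.2], [0.22, 2.44], [-1.43, 4.57], [0, 2.65], [-2.85, 2.85]. Speed limits (rad/s): [2.79, 2.79, 3.14, 3.14, 3.14, 3.14].

## Interface

Orientations are given as a unit quaternion [x, y, z, w].
In Python, from station import manip, eyes, workorder gives the robot as it stands. The module is installed in compiled form; this text tells all that it offers.
- The arm moves only by the shell command python3 -m jog 'ROWS' [OPENING] [FORCE]. ROWS is JSON, a list of rows, each a list of 2 entries, a list of its own where there are three numbers: the shift along the tool's x, y, z in cm, then the turn about the tool's y in rad. A call has 1 to 20 rows; each row is the pose to reach, as a shift and turn from the pose commanded when the call began, along the tool's axes at that moment; what a row does not reach only later rows make up. A row lasts 1/12 s, in which the tool goes at most 41.7 mm and 7.16 degrees, less where a joint would pass 70% of its speed; a pose out of reach is approached as far as the arm can. A call with a gripper value outside its range is refused whole. OPENING is the finger opening in cm, from 0 to 8.54, set as the call begins (- or left out, the last holds). The fingers move at their own pace and stop on an object; FORCE is the grip in N (left out, the last holds). Time passes only in rows, so rows that repeat a pose let the fingers close. It gives the time, the measured TCP pose, the force and the opening at its end, in the units of the state.
- manip.sense(): the state, without advancing time (a new reading comes with each control period).
- eyes.snapshot(name): name is "scene" or "top"; returns a dict with "frame" (400x640x3 uint8, red, green, blue), "vfov" (degrees; the focal length in pixels is half the picture's height over the tangent of half this angle, whatever the lens; pixels are square), "cx", "cy" (the principal point, pixels), "rvec" (rotation vector, rad) and "tvec" (3), from world to camera coordinates, as OpenCV has them. Camera axes: x right, y down, z forward; pixel columns grow to the right and rows downward; lengths in m; the calibration is good to about 2 mm. A picture is of the moment at which its call begins. There is no depth.
- workorder.sign_off(): hands the job in, once; it reports no verdict.
The state is a dict: "t": time; "q": joint angles; "qd": joint speeds; "tau": joint torques, N m; "tcp_pos": TCP position; "tool_rot": TCP orientation; "force": force on the tool from outside, world axes, zero at the start; "ft_torque": the same for the moment, N m; "finger_gap": opening from 0.0 (shut) to 1.0 (fully open).
Only numpy, scipy, OpenCV 4.12 (cv2) and the standard library are available. Lean on these libraries where they do the work, as an engineer would, in place of code of your own. Each camera call takes 0.05 s, during which the arm holds its last target. There are 200 camera calls.

## Task

Free the finished plaster plaque: lift the jig's sprung clamp arm past its hold-open point and leave it standing open. Then gently slide the plaque out of the jig, away from you, until it lies wholly on the near half of the wooden ware board behind it. Keep it clear of the plaque already drying there, which must stay as it lies.

Things in the scene. Friction and masses are not known exactly. Their poses are not given: they have to be found in the camera images.
- jig: Fixed jig: plywood bed, its x -80 to 70 mm, y -66 to 66, top 30 mm above the bench. Origin on the bench under the middle. x points from the handle (robot's left) to the hinge (right), y away from the robot: the way the plaque slides out. Rails 6 mm higher than the bed, 10 mm wide, at x = -68 and 68, guide the plaque; both y ends are open. A bracket 48 mm wide, 90 mm high holds the hinge at x = 105.
- clamp (a joint): Clamp hinge, rad: 0 = shut, arm level, rubber pad pressing on the plaque's middle (about 11 N); grows as the handle swings up and back towards the hinge side; stop at 1.8, leaning slightly back. Damped over-centre spring: below about 1.0 it falls shut, beyond it swings on and holds itself at the stop. Lifting starts at about 5 N at the handle.
- clamp_bar (a point): Middle of the clamp's handle: round dark-wood bar 14 mm thick, 104 mm long (along the jig's y), at the end of the steel arm (28 mm wide, 14 thick), 240 mm from the hinge. Shut, it is 75 mm above the bench and 55 mm left of the bed, nothing beneath: hook it from below with shut, tilted fingers, or pinch it.
- clamp_hinge (a point): Middle of the clamp's hinge axis: on the jig at x = 105 mm, y = 0, z = 75 mm; the axis lies along the jig's y.
- plaque: The plaster plaque in the jig, loose: 120 mm (x) by 84 (y) by 24 high, low relief of up to 4 mm on top, about 0.3 kg. Origin: centre of its underside. Starts between the rails under the pad, within 10 mm of the jig's middle along y; its axes run along the jig's.
- ware_board: Fixed wooden ware board 200 mm (x) by 230 (y), top 28 mm above the bench (2 mm below the bed). Origin on the bench under its middle. Its axes run along the jig's; it lies at the jig's far (+y) end, its near edge 7 mm from the bed. Shifted along x by up to 15 mm against the jig. The plaque goes on its near half.
- dry_plaque: A second, like plaque, 120 by 84 by 24 mm, loose, drying on the far half of the ware board, its middle 55 to 70 mm beyond the board's; some 125 to 145 mm of board are free between it and the board's near edge. Origin: centre of its underside. Not to be moved or touched by the other plaque.
Things that resemble listed ones, but are neither listed nor needed, are in the scene too. What is shaped like the plaque but pink or purple is not meant.

How it is judged:
On the way:
1. the clamp arm stands open past its hold-open point while the plaque still lies in its place in the jig (value of joint clamp above 1.3 rad and distance of plaque from where it was at the start of the episode below 0.02 m), for 0.2 s.
At the end, for the whole second after the job is handed in: The clamp stands open (joint above 1.5); the plaque lies flat and still on the ware board, off the jig, 111 to 180 mm beyond the jig's middle and within 40 mm of the board's centre line, not touching the drying plaque, which has moved less than 8 mm (value of joint clamp above 1.5 rad and contact force between plaque and ware_board above 1 N and contact force between plaque and jig below 0.05 N and contact force between plaque and dry_plaque below 0.05 N and y of plaque in the frame of jig between 0.111 and 0.18 m and x of plaque in the frame of ware_board between -0.04 and 0.04 m and angle between plaque's own z axis and vertical below 0.03 rad and linear speed of plaque below 0.01 m/s and distance of dry_plaque from where it was at the start of the episode below 0.008 m).
It fails at once if the plaque slid out while the clamp is not open (value of joint clamp below 1 rad and distance of plaque from where it was at the start of the episode above 0.025 m).
It fails at once if the plaque pushed against the drying plaque, or that one disturbed (contact force between plaque and dry_plaque above 0.5 N or distance of dry_plaque from where it was at the start of the episode above 0.008 m).
It fails at once if the plaque tipped up (angle between plaque's own z axis and vertical above 0.25 rad).
It fails at once if the plaster plaque pressed or pushed roughly (over 25 N) (contact force between the fingers and plaque above 25 N).
It also fails if it takes over 61 s, if anything falls off the work surface, if the arm or the gripper's body presses on something with over 40 N, if the wrist force passes 120 N, or if a joint passes its speed limit or range.

## Working session

There is one attempt and no reset: what is moved stays moved. The work goes in short steps, Python scripts to look and compute and a shell command to move; the robot and the scene stay as the last step left them, time stands still between calls to the robot, and variables do not carry over. Pictures are saved under pics/ and viewed, about 8 in all and at most 12, crops included, and the job is handed in when it is done.

```bash
mkdir -p pics; cat > h.py <<'E'
import numpy as np, cv2
from station import manip, eyes, workorder
from scipy.spatial.transform import Rotation as R
def snap(n,f):
    s=eyes.snapshot(n); cv2.imwrite('pics/'+f,s['frame'][:,:,::-1]); 
    np.savez('pics/'+f+'.npz',**s); return s
def cam(s):
    f=200/np.tan(np.radians(float(s['vfov']))/2); K=np.array([[f,0,s['cx']],[0,f,s['cy']],[0,0,1]])
    return K,np.array(s['rvec'],float).reshape(3),np.array(s['tvec'],float).reshape(3)
def ray(s,uv,z):
    K,r,t=cam(s); M=cv2.Rodrigues(r)[0]; c=-M.T@t
    d=M.T@np.linalg.inv(K)@np.array([uv[0],uv[1],1.]); return c+d*(z-c[2])/d[2]
def proj(s,P):
    K,r,t=cam(s); return cv2.projectPoints(np.array(P,float).reshape(-1,1,3),r,t,K,None)[0].reshape(-1,2)
E
python3 - <<'E'
from h import *
for n in('scene','top'):
    s=snap(n,n+'0.png'); K,r,t=cam(s); print(n,s['vfov'],s['cx'],s['cy'],-cv2.Rodrigues(r)[0].T@t)
s=manip.sense(); print(s['t'],s['tcp_pos'],s['tool_rot'],R.from_quat(s['tool_rot']).as_matrix().round(3),s['force'],manip.hold_point_z)
E
```

```text
scene 42.106674106487816 326.5526563767176 198.9424130145786 [0.92412643 0.74098223 1.06531417]
top 57.14906057483234 317.85190235602875 198.03912775654905 [0.43366603 0.05650758 0.89070759]
0.1 [ 0.21412146 -0.58650541  0.23043325] [-0.12306529  0.69699798 -0.69563369  0.12305496] [[-0.939 -0.     0.343]
 [-0.343  0.002 -0.939]
 [-0.    -1.    -0.002]] [ 0.45954029  0.1919419  -0.42562936] 0.0187
```

View pics/top0.png

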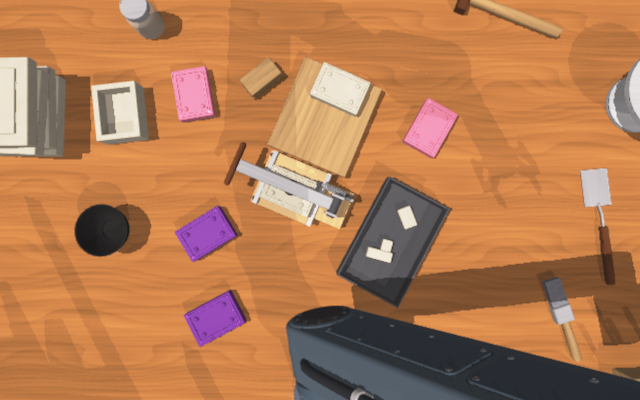

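View pics/scene0.png

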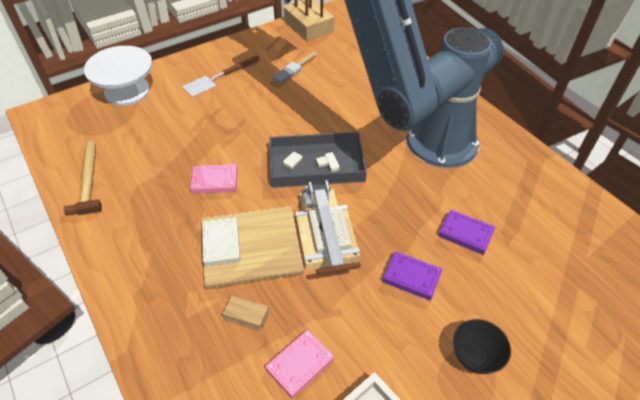

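```bash
python3 - <<'E'
import cv2
a=cv2.imread('pics/top0.png')[50:240,215:395]
cv2.imwrite('pics/crop1.png',cv2.resize(a,None,fx=3.15,fy=3.15,interpolation=cv2.INTER_CUBIC))
E
```

```text
(no output)
```

View pics/crop1.png

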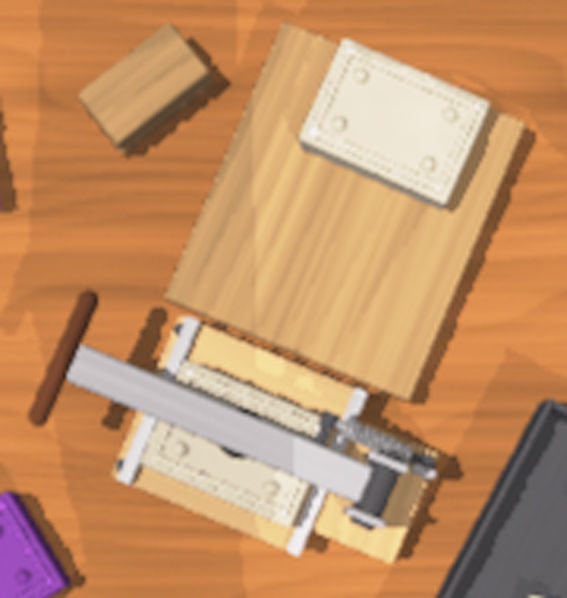

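```bash
cat > fit.py <<'E'
from h import *
from scipy.optimize import least_squares
s=dict(np.load('pics/top0.png.npz'))
px=lambda a:(np.array(a,float)+.5)/3.15-.5+np.array([215,50])
# model pts in jig (mm), crop px
J=[([-135,52,75],(90,295)),([-135,-52,75],(39,422)),([-68,66,36],(189,320)),([-68,-66,36],(124,478)),([68,-66,36],(297,551)),([68,66,36],(360,393))]
B=[([-100,-115,28],(167,298)),([100,-115,28],(413,400)),([-100,115,28],(285,25)),([100,115,28],(536,128))]
def T(p,P): 
    c,q=np.cos(p[2]),np.sin(p[2]); P=np.array(P,float)/1000
    return np.c_[p[0]+c*P[:,0]-q*P[:,1],p[1]+q*P[:,0]+c*P[:,1],P[:,2]]
def model(p):
    b=np.array([x[0] for x in B],float)+[p[3]*1000,188,0]
    return proj(s,T(p,[x[0] for x in J]+b.tolist()))
obs=np.array([px(x[1]) for x in J+B])
sol=least_squares(lambda p:(model(p)-obs).ravel(),[.45,.08,-2.0,0]); p=sol.x
if __name__=='__main__':
    print('jig',p.round(4)); print((model(p)-obs).round(1).tolist())
    toj=lambda w:((w[:2]-p[:2])@np.array([[np.cos(p[2]),-np.sin(p[2])],[np.sin(p[2]),np.cos(p[2])]])*1000).round(1)
    for n,uv in [('nr',(300,527)),('fr',(322,432)),('fl',(186,366)),('nearedge mid',(220,492))]: print(n,toj(ray(s,px(uv),.053)))
    for n,uv in [('dry nl',(302,137)),('dry nr',(446,200))]: print(n,toj(ray(s,px(uv),.05)))
    for n,P in [('bar',[-135,0,75]),('hinge',[105,0,75]),('grip',[-135,33,75]),('grip-',[-135,-33,75]),('end',[0,93,36]),('baropen',[160,0,309])]: print(n,T(p,[P]).round(4))
    for n in ('x','y'): pass
    print('jig x',np.cos(p[2]),np.sin(p[2]),'jig y',-np.sin(p[2]),np.cos(p[2]))
E
python3 fit.py
```

```text
jig [ 0.4887  0.108  -1.9683  0.0077]
[[0.9, -1.3], [-1.5, 1.2], [1.4, -0.4], [-0.4, 1.4], [-1.4, 1.0], [0.7, -1.0], [0.4, 0.4], [0.4, 1.0], [1.0, -1.1], [-1.4, -1.3]]
nr [ 65.2 -45.1]
fr [53.1 24.5]
fl [-56.6  30.2]
nearedge mid [  2.1 -44.3]
dry nl [-45.1 219.1]
dry nr [ 70.4 217.5]
bar [[0.541  0.2325 0.075 ]]
hinge [[0.4481 0.0112 0.075 ]]
grip [[0.5714 0.2197 0.075 ]]
grip- [[0.5105 0.2453 0.075 ]]
end [[0.5745 0.072  0.036 ]]
baropen [[ 0.4268 -0.0395  0.309 ]]
jig x -0.38708014858538486 -0.922046071826737 jig y 0.922046071826737 -0.38708014858538486
```

```bash
python3 - <<'E'
from fit import *
out=[]
for f,(x0,y0,w,h),k in [('scene0',(190,170,180,125),4),('top0',(215,50,180,150),0)][:1]:
    S=dict(np.load(f'pics/{f}.png.npz')); im=cv2.imread(f'pics/{f}.png')[y0:y0+h,x0:x0+w]
    im=cv2.resize(im,None,fx=k,fy=k,interpolation=cv2.INTER_CUBIC)
    pt=lambda P:((proj(S,T(p,P))-[x0,y0]+.5)*k-.5)
    bs=p[3]*1000
    for P in [[[-135,52,75],[-135,-52,75]],[[-68,66,36],[-68,-66,36]],[[68,66,36],[68,-66,36]],
      [[-60,-42,54],[60,-42,54],[60,42,54],[-60,42,54],[-60,-42,54]],
      [[-100+bs,73,28],[100+bs,73,28],[100+bs,303,28],[-100+bs,303,28],[-100+bs,73,28]]]:
        cv2.polylines(im,[pt(P).round().astype(int)],False,(0,0,255),1)
    cv2.imwrite('pics/ov1.png',im)
E
```

```text
(no output)
```

View pics/ov1.png

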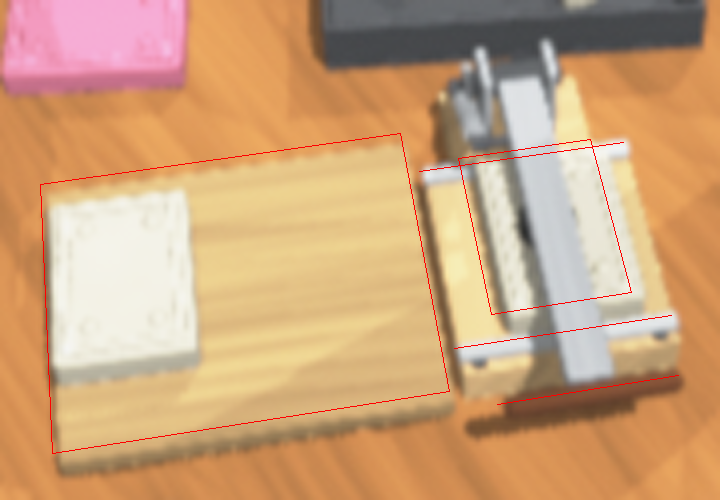

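```bash
cat > fit2.py <<'E'
from fit import *
S=dict(np.load('pics/scene0.png.npz'))
J2=[(503,408),(681,383),(456,354),(677,321),(629,149),(423,176)]; B2=[(454,402),(408,140),(57,461),(43,192)]
obs2=(np.array(J2+B2,float)+.5)/4-.5+[190,170]
def model2(p,s):
    b=np.array([x[0] for x in B],float)+[p[3]*1000,188,0]
    return proj(s,T(p,[x[0] for x in J]+b.tolist()))
f=lambda p:np.r_[(model2(p,s)-obs).ravel(),(model2(p,S)-obs2).ravel()]
p0=p; sc=least_squares(lambda p:(model2(p,S)-obs2).ravel(),p).x; p=least_squares(f,p).x
if __name__=='__main__':
    print('top',p0.round(4),'scene',sc.round(4),'both',p.round(4)); r=f(p).reshape(2,-1,2); print(r.round(1).tolist())
    for n,P in [('bar',[-135,0,75]),('grip',[-135,33,75]),('grip-',[-135,-33,75]),('hinge',[105,0,75])]: print(n,T(p,[P]).round(4))
E
python3 fit2.py
```

```text
top [ 0.4887  0.108  -1.9683  0.0077] scene [ 0.4885  0.1132 -1.974   0.0047] both [ 0.4884  0.1102 -1.9705  0.0066]
[[[0.0, -1.3], [-2.5, 1.2], [0.5, -0.3], [-1.3, 1.4], [-2.4, 1.2], [-0.2, -0.8], [-0.8, 0.3], [-0.9, 1.0], [-0.0, -1.2], [-2.5, -1.2]], [[-1.1, -0.5], [-0.2, -1.3], [0.0, -1.0], [-0.9, -1.0], [-0.9, -1.1], [-0.3, -0.7], [-0.6, -1.7], [-1.4, -0.9], [-0.7, -1.1], [-0.3, -1.4]]]
bar [[0.541  0.2345 0.075 ]]
grip [[0.5714 0.2217 0.075 ]]
grip- [[0.5106 0.2474 0.075 ]]
hinge [[0.4476 0.0134 0.075 ]]
```

```bash
python3 -m jog '[[[-0.7,0,-0.7],-0.04],[[-2,0,-2],-0.12],[[-4,0,-4.2],-0.24],[[-6.5,0,-6.8],-0.36],[[-9.3,0,-9.7],-0.48],[[-12.1,0,-12.6],-0.6],[[-14.9,0,-15.5],-0.72],[[-17.7,0,-18.4],-0.84],[[-20.5,0,-21.3],-0.96],[[-23.3,0,-24.2],-1.08],[[-26.1,0,-27.1],-1.2],[[-28.9,0,-30],-1.32],[[-31.7,0,-32.9],-1.44],[[-34.5,0,-35.8],-1.56],[[-37.3,0,-38.7],-1.68],[[-40.1,0,-41.6],-1.8],[[-42.9,0,-44.5],-1.92],[[-45.7,0,-47.4],-2.04],[[-48,0,-49.8],-2.16],[[-49,0,-50.9],-2.28]]' 8.5 30; python3 - <<'E'
from fit2 import *
m=manip.sense(); M=R.from_quat(m['tool_rot']).as_matrix(); print(m['t'],m['tcp_pos'],m['q'],M.round(3).tolist(),np.arctan2(M[1,2],M[0,2]))
d=np.r_[T(p,[[-135,33,75]])[0,:2],.2]-m['tcp_pos']; print('shift cm',(M.T@d*100).round(2),'turn',np.arctan2(M[1,2],M[0,2])-(p[2]+np.pi))
E
```

```text
t: 1.77
tcp_pos: [0.5012, 0.0627, 0.2312]
tool_rot: [-0.684, 0.176, -0.176, 0.685]
force: [-0.1, 0.3, 0.4]
finger_gap: 0.999
1.7667 [0.50124329 0.06269076 0.23118174] [-9.78890918e-02  3.66765383e-01  1.72957556e+00  1.47571777e-03
  1.04436588e+00 -1.16703769e+00] [[0.876, 0.001, 0.482], [-0.482, 0.001, 0.876], [0.0, -1.0, 0.002]] 1.068407925695833
shift cm [-1.51  3.14 17.31] turn -0.10271394141637624
```

```bash
python3 -m jog '[[[-0.1,0.3,1],-0.04],[[-0.3,0.8,3.2],-0.08],[[-0.6,1.3,6],-0.1],[[-0.9,1.8,9],-0.1],[[-1.1,2.3,12],-0.1],[[-1.3,2.8,14.8],-0.1],[[-1.5,3.1,16.5],-0.1],[[-1.5,3.1,17.2],-0.1],[[-1.5,3.1,17.3],-0.1],[[-1.5,3.1,17.3],-0.1]]'; python3 - <<'E'
from fit2 import *
m=manip.sense(); M=R.from_quat(m['tool_rot']).as_matrix(); print(m['t'],m['tcp_pos'],m['q'],np.arctan2(M[1,2],M[0,2])-(p[2]+np.pi))
d=np.r_[T(p,[[-135,33,75]])[0,:2],.056]-m['tcp_pos']; print('shift cm',(M.T@d*100).round(2))
s=snap('top','top1.png');S=snap('scene','scene1.png')
a=cv2.resize(s['frame'][95:255,180:380,::-1],None,fx=2.5,fy=2.5,interpolation=2);b=cv2.resize(S['frame'][160:320,280:430,::-1],None,fx=2.5,fy=2.5,interpolation=2)
cv2.imwrite('pics/c2.png',np.hstack([b]))
cv2.imwrite('pics/c3.png',a)
cv2.imwrite('pics/c23.png',cv2.hconcat([cv2.resize(a,(450,360)),cv2.resize(b,(340,360))]))
E
```

```text
t: 2.6
tcp_pos: [0.5714, 0.2163, 0.2]
tool_rot: [0.692, -0.145, 0.145, -0.692]
force: [0.2, -0.7, 0.1]
finger_gap: 0.997
2.6 [0.57135563 0.21630004 0.19996827] [ 1.79485412e-01  5.44940028e-01  1.50003744e+00 -6.62347807e-04
  1.09793383e+00 -9.78379023e-01] -0.012954917439841784
shift cm [-0.21 14.4   0.51]
```

View pics/c23.png

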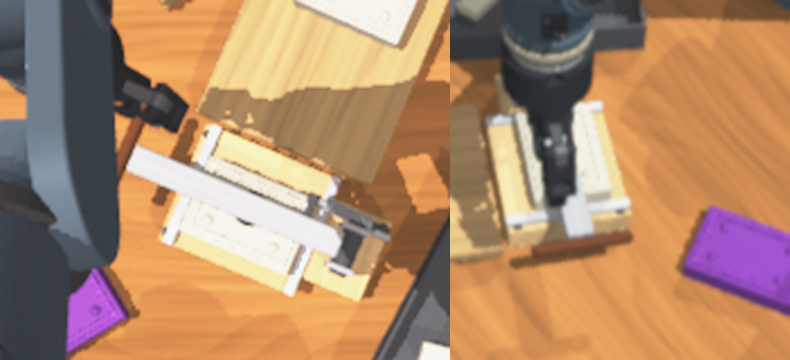

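```bash
python3 -c "
from h import *
m=manip.sense();print(m['t'],m['tcp_pos'])"
python3 -m jog '[[[0,0.5,0],0],[[0,1.5,0],0],[[0,3,0],0],[[0,5,0],0],[[0,7,0],0],[[0,9,0],0],[[0,11,0],0],[[0,12.5,0],0],[[0,13.6,0],0],[[0,14.2,0],0],[[0,14.5,0],0],[[0,14.5,0],0],[[0,14.5,0],0]]' 5 30; python3 - <<'E'
from fit2 import *
m=manip.sense(); M=R.from_quat(m['tool_rot']).as_matrix(); print(m['t'],m['tcp_pos'],m['force'],np.arctan2(M[1,2],M[0,2])-(p[2]+np.pi))
d=np.r_[T(p,[[-135,33,75]])[0,:2],.056]-m['tcp_pos']; print('shift cm',(M.T@d*100).round(2))
S=snap('scene','scene2.png')
cv2.imwrite('pics/c4.png',cv2.resize(S['frame'][160:300,270:420,::-1],None,fx=4,fy=4,interpolation=2))
E
```

```text
2.7 [0.57128093 0.21576387 0.20036691]
t: 3.78
tcp_pos: [0.5723, 0.2172, 0.0559]
tool_rot: [-0.692, 0.144, -0.145, 0.692]
force: [0.5, 0.6, 0.3]
finger_gap: 0.587
3.7833 [0.57228757 0.21718706 0.05591764] [0.47720023 0.56977104 0.32215406] -0.012238546429554908
shift cm [-0.27 -0.01  0.38]
```

View pics/c4.png

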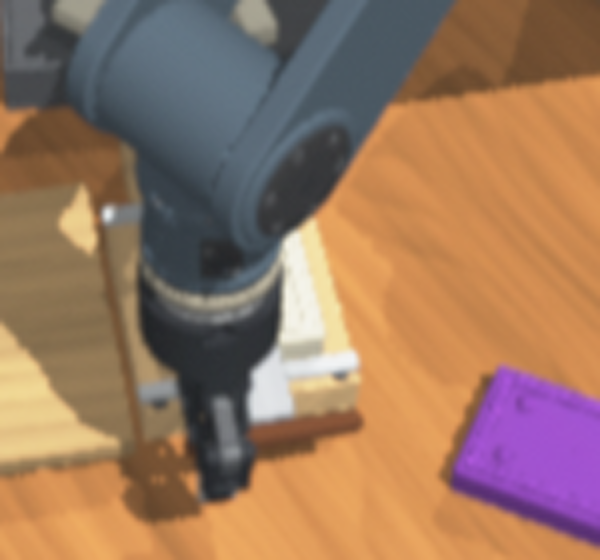

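The picture shows the outer finger in front of the bar's far end (crop 220,460), and the steel arm is clear at its right. I'll close on the bar.

```bash
python3 -m jog '[[[0,0,0],0],[[0,0,0],0],[[0,0,0],0],[[0,0,0],0],[[0,0,0],0],[[0,0,0],0],[[0,0,0],0],[[0,0,0],0]]' 0 35; python3 - <<'E'
from fit2 import *
m=manip.sense(); M=R.from_quat(m['tool_rot']).as_matrix(); print(m['tcp_pos'],M[:,0],M[:,2])
L=.24
for a in np.arange(0,1.81,.1): print(round(a,1),'y(down) %.1f z %.1f'%(-L*np.sin(a)*100,-L*(1-np.cos(a))*100))
E
```

```text
t: 4.5
tcp_pos: [0.5737, 0.2202, 0.0564]
tool_rot: [-0.69, 0.143, -0.146, 0.694]
force: [1.1, 9.0, -1.5]
finger_gap: 0.151
[0.57367341 0.22021621 0.05640624] [ 0.91621357 -0.40067817  0.0031146 ] [0.40065279 0.9162065  0.00655676]
0.0 y(down) -0.0 z -0.0
0.1 y(down) -2.4 z -0.1
0.2 y(down) -4.8 z -0.5
0.3 y(down) -7.1 z -1.1
0.4 y(down) -9.3 z -1.9
0.5 y(down) -11.5 z -2.9
0.6 y(down) -13.6 z -4.2
0.7 y(down) -15.5 z -5.6
0.8 y(down) -17.2 z -7.3
0.9 y(down) -18.8 z -9.1
1.0 y(down) -20.2 z -11.0
1.1 y(down) -21.4 z -13.1
1.2 y(down) -22.4 z -15.3
1.3 y(down) -23.1 z -17.6
1.4 y(down) -23.7 z -19.9
1.5 y(down) -23.9 z -22.3
1.6 y(down) -24.0 z -24.7
1.7 y(down) -23.8 z -27.1
1.8 y(down) -23.4 z -29.5
```

```bash
python3 -m jog '[[[0,-0.3,0.3],0],[[0,-1.2,0.3],0],[[0,-2.4,0.2],0],[[0,-3.6,0],0],[[0,-4.8,-0.2],0],[[0,-6,-0.5],0],[[0,-7.1,-0.8],0],[[0,-8.2,-1.2],0],[[0,-9.3,-1.6],0],[[0,-10.4,-2.1],0],[[0,-11.5,-2.6],0],[[0,-11.5,-2.6],0],[[0,-11.5,-2.6],0]]'; python3 - <<'E'
from fit2 import *
m=manip.sense(); print(m['tcp_pos'],m['force'],m['ft_torque'],m['finger_gap'])
E
```

```text
t: 5.58
tcp_pos: [0.5626, 0.1941, 0.1726]
tool_rot: [-0.691, 0.143, -0.147, 0.693]
force: [3.5, 5.5, -1.1]
finger_gap: 0.149
[0.56255186 0.19410911 0.17257202] [ 3.5021984   5.51703232 -1.0906621 ] [ 1.03797335 -0.69735501  0.15417425] 0.14875972604219304
```

```bash
python3 -m jog '[[[0,-0.4,-0.2],0],[[0,-1.2,-0.7],0],[[0,-2.1,-1.3],0],[[0,-3.1,-2],0],[[0,-4,-2.7],0],[[0,-4.9,-3.5],0],[[0,-5.7,-4.4],0],[[0,-6.5,-5.3],0],[[0,-7.3,-6.2],0],[[0,-8,-7.1],0],[[0,-8.7,-8.1],0],[[0.1,-9.3,-9.1],0],[[0.1,-9.9,-10.2],0],[[0.1,-10.4,-11.3],0],[[0.1,-10.9,-12.4],0],[[0.1,-11.3,-13.5],0],[[0.2,-11.6,-14.7],0],[[0.2,-11.6,-14.7],0],[[0.2,-11.6,-14.7],0]]'; python3 - <<'E'
from fit2 import *
m=manip.sense(); print(m['tcp_pos'],m['force'],m['ft_torque'],m['finger_gap'],m['q'])
E
```

```text
t: 7.17
tcp_pos: [0.5052, 0.057, 0.2894]
tool_rot: [-0.692, 0.143, -0.147, 0.692]
force: [0.8, 2.1, 11.5]
finger_gap: 0.149
[0.50522921 0.05702895 0.28935967] [ 0.8061273   2.13575239 11.48743581] [ 0.29571792 -0.21463228  0.10335332] 0.14897396386893116 [-1.07638439e-01  2.97754862e-01  1.64999745e+00 -8.70387810e-05
  1.18886871e+00 -1.26539703e+00]
```

```bash
python3 -m jog '[[[0,-0.2,-0.5],0],[[0,-0.5,-1.3],0],[[0,-0.7,-2.3],0],[[0,-0.8,-3.5],0],[[0,-0.9,-4.7],0],[[0.1,-1,-5.9],0],[[0.1,-1,-7.1],0],[[0.1,-0.9,-8.3],0],[[0.1,-0.8,-9.5],0],[[0.1,-0.8,-9.8],0],[[0.1,-0.8,-9.8],0]]'; python3 - <<'E'
from fit2 import *
m=manip.sense(); print(m['tcp_pos'],m['force'],m['ft_torque'],m['finger_gap'],m['q'])
E
```

```text
t: 8.08
tcp_pos: [0.4659, -0.0354, 0.2941]
tool_rot: [0.693, -0.145, 0.146, -0.691]
force: [5.3, -5.4, -2.0]
finger_gap: 0.146
[ 0.4659316  -0.03543982  0.29406973] [ 5.26813313 -5.4079763  -1.96293717] [-0.54234834 -0.84047364  0.13194257] 0.1458413898332618 [-0.31376453  0.23270096  1.73164963 -0.00330054  1.17547564 -1.46946696]
```

Release to 5 cm and go up, then look.

```bash
python3 -m jog '[[[0,0,0],0],[[0,0,0],0],[[0,0,0],0],[[0,0,0],0],[[0,0,0],0],[[0,-0.5,0],0],[[0,-1.5,0],0],[[0,-3,0],0],[[0,-5,0],0],[[0,-6,0],0],[[0,-6.5,0],0],[[0,-6.5,0],0]]' 5; python3 - <<'E'
from fit2 import *
m=manip.sense(); print(m['tcp_pos'],m['force'],m['finger_gap'])
S=snap('scene','scene3.png'); s=snap('top','top3.png')
cv2.imwrite('pics/c5.png',cv2.hconcat([cv2.resize(S['frame'][110:300,190:400,::-1],(442,400),interpolation=2),cv2.resize(s['frame'][60:240,220:380,::-1],(355,400),interpolation=2)]))
E
```

```text
t: 9.08
tcp_pos: [0.4671, -0.0319, 0.3611]
tool_rot: [-0.692, 0.143, -0.146, 0.693]
force: [0.1, -0.4, 0.8]
finger_gap: 0.584
[ 0.46712512 -0.03189744  0.36106814] [ 0.09243445 -0.37403366  0.80716921] 0.5837873014073709
```

View pics/c5.png

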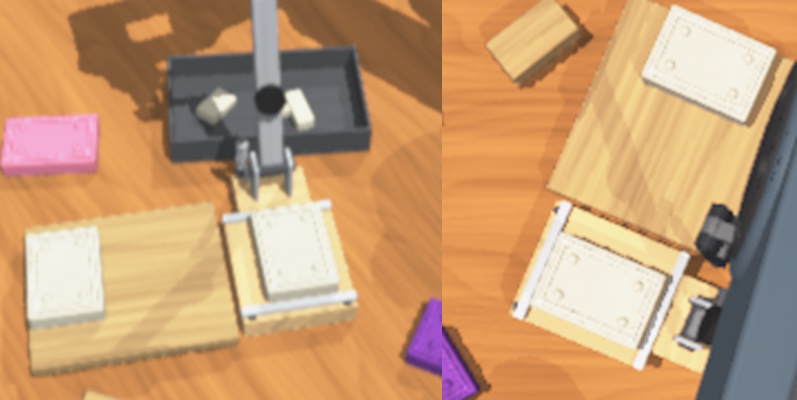

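```bash
python3 - <<'E'
from fit2 import *
toj=lambda w:((w[:2]-p[:2])@np.array([[np.cos(p[2]),-np.sin(p[2])],[np.sin(p[2]),np.cos(p[2])]])*1000).round(1)
for uv in [(90,307),(188,348),(121,235),(222,275)]: print('top',toj(ray(s,np.array(uv)/2.22+[220,60],.054)))
for uv in [(318,205),(336,290),(250,213),(268,298)]: print('scene',toj(ray(S,np.array(uv)/2.105+[190,110],.054)))
m=manip.sense(); M=R.from_quat(m['tool_rot']).as_matrix()
for n,P in [('a',[0,-90,361]),('b',[0,-90,38])]: print(n,T(p,[P]).round(3),(M.T@(T(p,[P])[0]-m['tcp_pos'])*100).round(2))
print(np.arctan2(M[1,2],M[0,2])-(p[2]+np.pi))
E
```

```text
top [-52.8 -48.7]
top [ 56.1 -48.1]
top [-52.9  31.8]
top [58.8 34.6]
scene [ 50.8 -48.9]
scene [-73.3 -43.4]
scene [53.1 33.1]
scene [-70.2  33.6]
a [[0.406 0.145 0.361]] [-12.62  -0.17  13.81]
b [[0.406 0.145 0.038]] [-12.61  32.13  13.78]
-0.01173864053591922
```

The top crop shows the plaque still seated: its near edge is at about jig y = -49, and its middle is about 7 mm in front of the jig's middle. The arm stands open and the bar is in the picture's upper part. Next I'll go to the near side.

```bash
python3 -m jog '[[[-0.4,0,0.5],0],[[-1.4,0,1.8],0],[[-3,0,3.7],0],[[-4.8,0,6],0],[[-6.8,0,8.5],0],[[-8.8,0,11],0],[[-10.5,0,13],0],[[-11.6,0,14.4],0],[[-12.1,0,15],0],[[-12.1,0,15],0]]'; python3 -m jog '[[[0,0.6,0],-0.01],[[0,2,0],-0.01],[[0,4,0],-0.01],[[0,7,0],-0.01],[[0,10,0],-0.01],[[0,13,0],-0.01],[[0,16,0],-0.01],[[0,19,0],-0.01],[[0,22,0],-0.01],[[0,25,0],-0.01],[[0,27,0],-0.01],[[0,28.5,0],-0.01],[[0,29.3,0],-0.01],[[0,29.5,0],-0.01],[[0,29.5,0],-0.01],[[0,29.5,0],-0.01]]'; python3 - <<'E'
from fit2 import *
m=manip.sense(); M=R.from_quat(m['tool_rot']).as_matrix(); print(m['tcp_pos'],m['force'],m['q'])
for n,P in [('b',[-12,-85,35]),('e',[-12,77,35])]: print(n,T(p,[P]).round(3),(M.T@(T(p,[P])[0]-m['tcp_pos'])*100).round(2))
print(np.arctan2(M[1,2],M[0,2])-(p[2]+np.pi))
# forearm fit
D=np.array([[.6247,.2304,.527,1.433],[.6109,.2,.545,1.5],[.5084,.2894,.2978,1.65],[.4673,.294,.2327,1.7317],[.5051,.2312,.3668,1.7296]])
a=D[:,2];b=a+D[:,3];o=np.ones(5);z=0*o
A=np.r_[np.c_[np.sin(a),np.sin(b),o,z],np.c_[np.cos(a),np.cos(b),z,o]];print(np.linalg.lstsq(A,np.r_[D[:,0],D[:,1]],rcond=None)[:2])
S=snap('scene','scene4.png'); cv2.imwrite('pics/c6.png',cv2.resize(S['frame'][110:300,190:420,::-1],None,fx=3,fy=3,interpolation=2))
E
```

```text
t: 10.02
tcp_pos: [0.4141, 0.1549, 0.3587]
tool_rot: [0.692, -0.144, 0.143, -0.692]
force: [-0.1, -0.6, -0.3]
finger_gap: 0.587
t: 11.35
tcp_pos: [0.4158, 0.1532, 0.0648]
tool_rot: [-0.693, 0.141, -0.142, 0.693]
force: [0.5, 0.5, 0.6]
finger_gap: 0.582
[0.41584437 0.15315687 0.06478102] [0.48394662 0.47286186 0.59054658] [ 9.97543512e-02  6.03679668e-01  2.01972672e+00 -1.23022703e-04
  5.17019143e-01 -1.06860602e+00]
b [[0.415 0.154 0.035]] [-0.14  2.98  0.06]
e [[0.564 0.091 0.035]] [16.06  3.    0.11]
-0.002654325054926021
(array([ 0.56130929,  0.38994931, -0.02401137, -0.1024215 ]), array([0.00020942]))
```

View pics/c6.png

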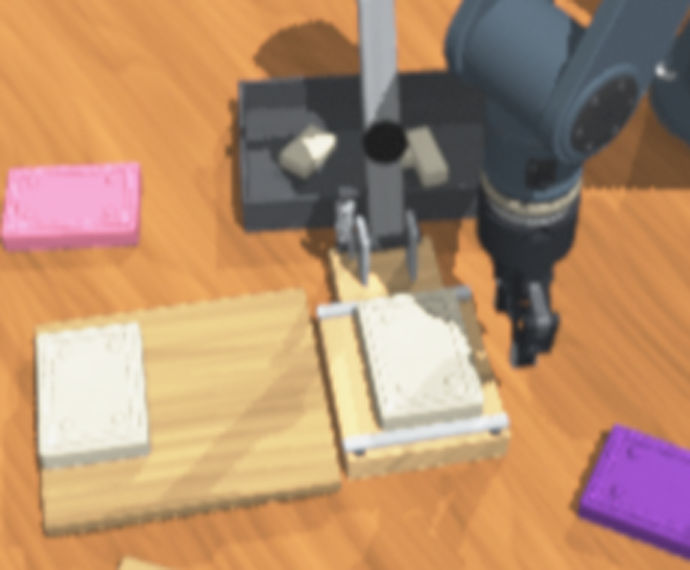

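The clamp arm stands open, with the bar end at crop (385,140). The plaque is still between the rails, and the gripper is in front of the jig at about (530,330). I'll descend and make contact slowly.

```bash
python3 -m jog '[[[0,0.5,0],0],[[0,1.5,0],0],[[0,2.5,0],0],[[0,3,0],0],[[0,3,0],0],[[0.3,3,0],0],[[0.7,3,0],0],[[1.1,3,0],0],[[1.4,3,0],0],[[1.6,3,0],0],[[1.8,3,0],0],[[2,3,0],0],[[2.2,3,0],0],[[2.4,3,0],0],[[2.6,3,0],0],[[2.8,3,0],0],[[3,3,0],0],[[3.2,3,0],0],[[3.4,3,0],0],[[3.6,3,0],0]]' && python3 -m jog '[[[0.2,0,0],0],[[0.5,0,0],0],[[0.8,0,0],0],[[1.1,0,0],0],[[1.4,0,0],0],[[1.7,0,0],0],[[2,0,0],0],[[2.3,0,0],0],[[2.6,0,0],0],[[2.9,0,0],0],[[3.2,0,0],0],[[3.5,0,0],0],[[3.8,0,0],0],[[4.1,0,0],0],[[4.4,0,0],0],[[4.7,0,0],0],[[5,0,0],0],[[5.2,0,0],0],[[5.3,0,0],0],[[5.3,0,0],0]]'
```

```text
t: 13.07
tcp_pos: [0.4485, 0.1393, 0.0342]
tool_rot: [0.693, -0.141, 0.141, -0.693]
force: [-2.9, 0.6, 1.3]
finger_gap: 0.586
t: 14.73
tcp_pos: [0.4975, 0.1185, 0.0344]
tool_rot: [-0.693, 0.141, -0.141, 0.693]
force: [-1.3, -0.4, 0.1]
finger_gap: 0.587
```

```bash
python3 -m jog '[[[0.2,0,0],0],[[0.5,0,0],0],[[0.8,0,0],0],[[1.1,0,0],0],[[1.4,0,0],0],[[1.7,0,0],0],[[2,0,0],0],[[2.3,0,0],0],[[2.6,0,0],0],[[2.9,0,0],0],[[3.2,0,0],0],[[3.5,0,0],0],[[3.8,0,0],0],[[4.1,0,0],0],[[4.4,0,0],0],[[4.6,0,0],0],[[4.7,0,0],0],[[4.7,0,0],0]]'; python3 - <<'E'
from h import *
m=manip.sense(); print(m['force'])
S=snap('scene','scene5.png'); cv2.imwrite('pics/c7.png',cv2.resize(S['frame'][150:300,190:390,::-1],None,fx=4,fy=4,interpolation=2))
s=snap('top','top5.png')
E
```

```text
t: 16.23
tcp_pos: [0.5409, 0.1002, 0.0344]
tool_rot: [-0.693, 0.141, -0.141, 0.693]
force: [-1.0, 0.5, 0.1]
finger_gap: 0.586
[-0.99527913  0.46774221  0.1477234 ]
```

View pics/c7.png

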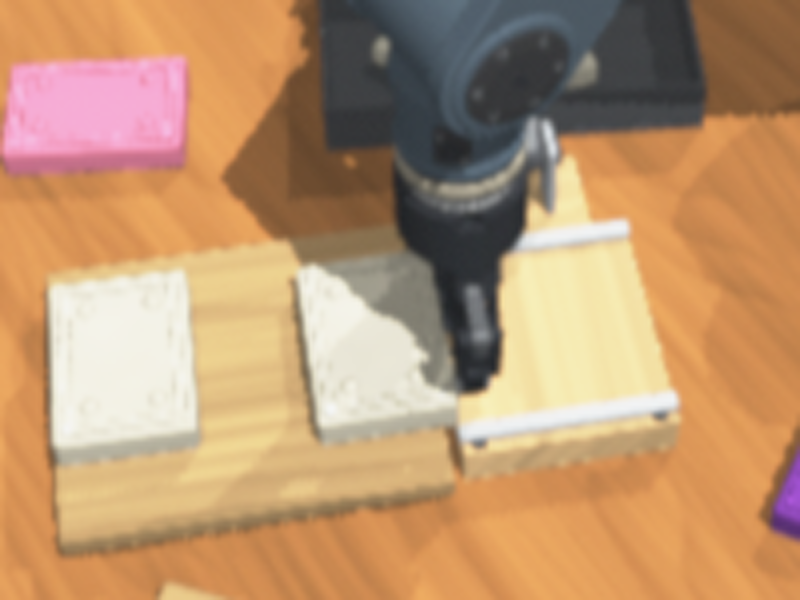

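```bash
python3 - <<'E'
from fit2 import *
S=dict(np.load('pics/scene5.png.npz'))
def toj(w,p):return ((w[:2]-p[:2])@np.array([[np.cos(p[2]),-np.sin(p[2])],[np.sin(p[2]),np.cos(p[2])]])*1000).round(1)
f=lambda uv,z:(toj(ray(S,(np.array(uv)+.5)/4-.5+[190,150],z),p),toj(ray(S,(np.array(uv)+.5)/4-.5+[190,150],z),sc))
for n,uv,z in [('fl top',(318,426),.052),('fl bot',(322,441),.028),('fr top',(298,266),.052),('nl bot',(459,421),.028),('board nl',(454,482),.028),('board fr',(48,275),.028),('dry nl',(197,436),.052),('dry nr',(184,272),.052),('rail far L',(460,436),.036)]: print(n,*f(uv,z))
m=manip.sense(); print('tcp',toj(np.array(m['tcp_pos']),p))
E
```

```text
fl top [-61.4 146.1] [-59. 147.]
fl bot [-56.1 144.8] [-53.7 145.7]
fr top [ 58.9 144.2] [ 61.2 145.5]
nl bot [-56.6  62.6] [-54.   63.5]
board nl [-98.3  72.3] [-95.7  73.1]
board fr [ 98.8 299.5] [100.6 301. ]
dry nl [-55.7 215.8] [-53.6 216.8]
dry nr [ 66.7 213.8] [ 68.7 215.2]
rail far L [-72.5  64.4] [-69.9  65.3]
tcp [-11.3  52.2]
```

```bash
python3 -m jog '[[[0.2,0,0],0],[[0.4,0,0],0],[[0.7,0,0],0],[[1,0,0],0],[[1.3,0,0],0],[[1.6,0,0],0],[[1.9,0,0],0],[[2.2,0,0],0],[[2.4,0,0],0],[[2.6,0,0],0],[[2.7,0,0],0],[[2.8,0,0],0],[[2.8,0,0],0]]' && python3 -m jog '[[[-0.3,0,0],0],[[-1,0,0],0],[[-2,0,0],0],[[-3,0,0],0],[[-4,-0.5,0],0],[[-5.5,-1.5,0],0],[[-7,-2.5,0],0],[[-9,-3,0],0],[[-11,-3.2,0],0],[[-13,-3.2,0],0],[[-14,-3.2,0],0],[[-14.5,-3.2,0],0],[[-14.5,-3.2,0],0]]'; python3 - <<'E'
from h import *
m=manip.sense(); print(m['force'])
S=snap('scene','scene6.png'); cv2.imwrite('pics/c8.png',cv2.resize(S['frame'][150:300,190:390,::-1],None,fx=4,fy=4,interpolation=2))
s=snap('top','top6.png')
E
```

```text
t: 17.42
tcp_pos: [0.5663, 0.0893, 0.0343]
tool_rot: [0.693, -0.141, 0.141, -0.693]
force: [-2.8, 1.2, 1.3]
finger_gap: 0.585
t: 18.5
tcp_pos: [0.4316, 0.1465, 0.0665]
tool_rot: [0.693, -0.141, 0.14, -0.693]
force: [0.1, 0.1, -0.3]
finger_gap: 0.587
[ 0.07654475  0.05898233 -0.34079968]
```

View pics/c8.png

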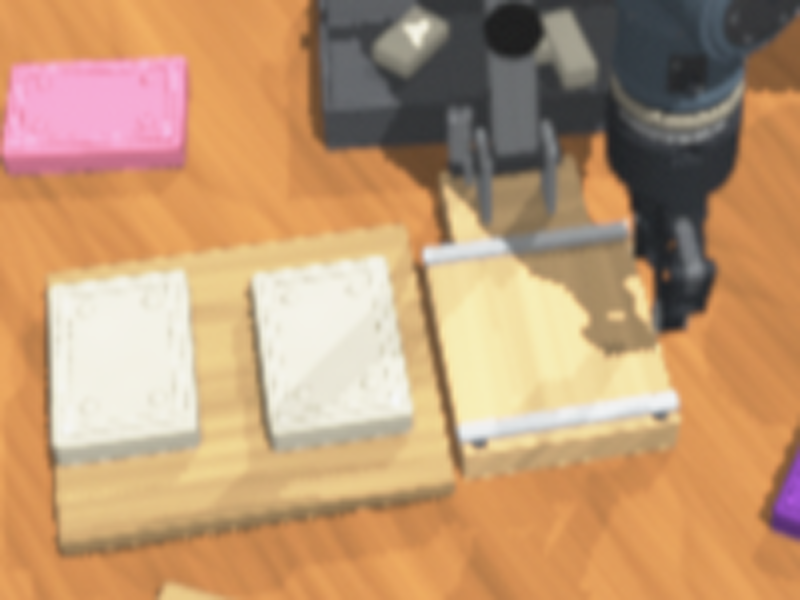

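The plaque lies flat on the near half of the board, with its top corners at crop (252,275), (383,258), (410,415) and (268,432). There is a clear gap to the dry plaque and to the bed, and the clamp stands open at (512,30). I'll check the numbers before handing in.

```bash
python3 - <<'E'
from fit2 import *
S=dict(np.load('pics/scene6.png.npz'))
def toj(w,p):return ((w[:2]-p[:2])@np.array([[np.cos(p[2]),-np.sin(p[2])],[np.sin(p[2]),np.cos(p[2])]])*1000)
c=[toj(ray(S,(np.array(uv)+.5)/4-.5+[190,150],.052),p) for uv in [(252,275),(383,258),(410,417),(270,434)]]
c=np.array(c); print(c.round(1).tolist(),'centre',c.mean(0).round(1),'x to board',c.mean(0)[0]-p[3]*1000)
# dry plaque + clamp unchanged? compare crops
a=cv2.imread('pics/scene5.png')[205:270,198:243].astype(np.float32).mean(2);b=cv2.imread('pics/scene6.png')[205:270,198:243].astype(np.float32).mean(2);z=cv2.imread('pics/scene0.png')[205:270,198:243].astype(np.float32).mean(2)
print('shift px',cv2.phaseCorrelate(z,b),cv2.phaseCorrelate(a,b))
print('clamp proj 1.8',proj(S,T(p,[[160,-0,309]])), 'seen',np.array([512,30])/4+[190,150])
E
```

```text
[[56.9, 172.9], [55.8, 91.6], [-64.7, 92.5], [-61.9, 174.1]] centre [ -3.5 132.8] x to board -10.106280486636829
shift px ((0.49301588048079026, 0.028517403790559115), 0.9683453549573451) ((0.5109981694518702, -0.03392503296598193), 1.0074887252148286)
clamp proj 1.8 [[313.88069217 102.09191949]] seen [318.  157.5]
```

```bash
python3 - <<'E'
from fit2 import *
S=dict(np.load('pics/scene6.png.npz'))
for a in (1.3,1.5,1.6,1.7,1.8): print(a,*[proj(S,T(p,[[105-l*np.cos(a)-o*np.sin(a),0,75+l*np.sin(a)-o*np.cos(a)]])).round(1)[0] for l,o in ((105,18),(240,0))])
cv2.imwrite('pics/c9.png',cv2.resize(S['frame'][70:210,250:400,::-1],None,fx=4,fy=4,interpolation=2))
E
```

```text
1.3 [321.6 175.7] [323.6 138.8]
1.5 [320.1 167.4] [319.6 121.2]
1.6 [319.3 163.7] [317.7 113.9]
1.7 [318.5 160.2] [315.7 107.5]
1.8 [317.7 157.1] [313.9 102.3]
```

View pics/c9.png

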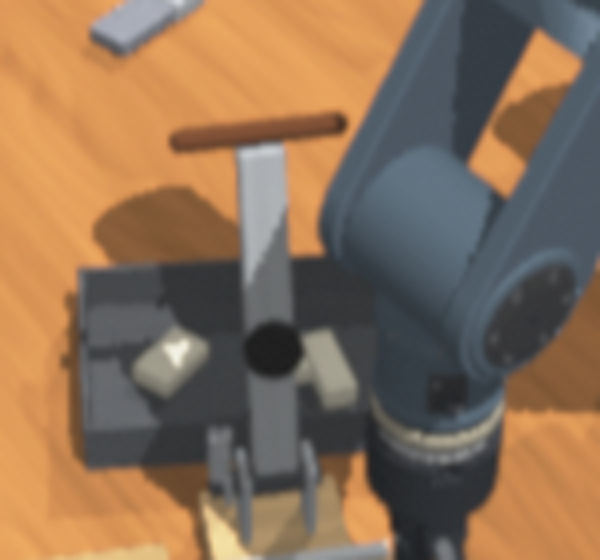

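The bar is seen at pixel (314.5,103). The model puts it at (313.9,102.3) for 1.8 rad, so the clamp is at its stop. I'm handing in.

```bash
python3 -c "
from station import workorder
print(workorder.sign_off())"
```

```text
the job is handed in; nothing more can be done
None
```

I pinched the clamp's bar, swung it along its arc to the stop and let go. Then I pushed the plaque out of the jig with the two fingers, slowly (contact forces about 3 N), drew back and handed the job in at about 18.6 s.

Last checks, all from the cameras:
- **Clamp:** it stands at about 1.8 rad. The bar is seen within 1 px of where the model puts it for that angle.
- **Plaque:** its middle is about 133 mm beyond the jig's middle (111 to 180 asked) and about 10 mm from the board's centre line. It lies flat, clear of the bed, with about 40 mm to the drying plaque.
- **Drying plaque:** the image comparison shows about 0.5 px of shift (roughly 1 mm). It was never touched, and that shift is within the noise and changing shadows.

The two cameras disagreed by 3 to 5 mm on the jig's position. The bar was about 4 mm off my first estimate, and the grip took that up.

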